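# Pin the fanned links of a bench clamp

### The arm

A 7-joint arm with a two-finger parallel gripper is mounted at the origin on a cart in front of the work surface, level with it; the furniture and walls round the work are solid. World frame = base frame: x ahead of the robot, y to its left, z up, the work surface at z = 0. Lengths are in m, angles in rad, forces in N, time in s.
With the tool pointing down it reaches from about 0.4 to 0.85 m from the base axis. Payload 10.4 kg.
Tool frame: the origin (TCP) lies midway between the tips of the shut fingers; the grasp point (between the pads) lies 19 mm behind it; z points along the fingers, y is the line along which they close (so a half turn about z gives the same grasp; the last joint's range is limited). The gripper opens to 87 mm and grips with 3 to 60 N. Pads are 19 mm wide; open, the fingers measure 117 mm over their backs; the gripper's body (75 mm by 190 mm) begins 51 mm behind the grasp point.
Start: joints at [-1.207, 0.332, -0.065, 1.46, 0.022, 1.35, -0.088], TCP at [0.236, 0.579, 0.223] pointing down, gripper open.
Joint ranges: [-2.6, 2.6], [-0.5, 2.12], [-1.47, 1.34], [0.16, 2.42], [-1.27, 4.41], [0.06, 2.06], [-2.6, 2.6]. Speed limits (rad/s): [2.22, 2.22, 2.79, 2.79, 3.14, 3.14, 3.14].

### API

Orientations are given as a unit quaternion [x, y, z, w].
In Python, from bench import sensors, eyes, order gives the robot as it stands.
- The arm moves only by the tool arm_command, never from a script. Its argument "steps" is a list of rows, each an object with "rot": the turn, a rotation vector about the world's x, y, z in degrees, a list of three; "slide": the shift along the world's x, y, z in m, a list of three; "grip": the opening, from 0 (shut) to 1 (fully open). A call has exactly 8 rows; each row shifts and turns the commanded pose from where the row before left it; what a row does not reach is not made up. A row lasts 1/8 s, in which the tool goes at most 62.5 mm and 10.7 degrees, less where a joint would pass 70% of its speed; a pose out of reach is approached as far as the arm can. A call with a gripper value outside its range is refused whole. The fingers move at their own pace and stop on an object; "newtons" is the grip in N (left out, the last holds). Time passes only in rows, so rows that do not move let the fingers close, or fill a call up. It gives the time, the measured TCP pose, the force, the opening and the grip force at its end, in the units of the state.
- sensors.read_state(): the state, without advancing time (a new reading comes with each control period).
- eyes.camera(name): name is "side" or "top"; returns a dict with "pixels" (384x512x3 uint8, red, green, blue), "intrinsics" (3x3 intrinsics, pixels), "k1" (the pictures are not rectified: a ray, as slopes to the right and down, at radius r is drawn at 1 + k1 r^2 times it, then the intrinsics apply), "pose" (4x4, takes a point from camera to world coordinates). Camera axes: x right, y down, z forward; pixel columns grow to the right and rows downward; lengths in m; the calibration is good to about 2 mm. A picture is of the moment at which its call begins. There is no depth.
- order.close_job(): hands the job in; it is judged then, once.
Trained networks look in a picture, given as the dict that the camera call returned (one of the last four; its "shot" number tells which), for a name from the list of things; names that differ only in an ending like _2 or _b are one class to them, and where a whole thing is asked for, a point or a joint stands for the part that bears it (a point fixed in the world has none). Each returns a list of dicts, best first, with "conf" (0 to 1); they miss things now and then, are a little off and sometimes report something else, mostly with a low value. They report only what shows in the picture. A call takes as long as a camera call. They do not tell look-alikes from the thing itself.
- eyes.look_for(name, picture): "bbox" ([left, top, right, bottom] in pixels, round what is visible of it).
The state is a dict: "time": time; "joint_positions": joint angles; "joint_vel": joint speeds; "joint_torque": joint torques, N m; "ee_pos": TCP position; "eef_rot": TCP orientation; "ft_force": force on the tool from outside, world axes, zero at the start; "torque": the same for the moment, N m; "width": finger opening in m; "grip_force": force on a finger pad.
Only numpy, scipy, OpenCV 4.12 (cv2) and the standard library are available. Lean on these libraries where they do the work, as an engineer would, in place of code of your own. Each camera call takes 0.05 s, during which the arm holds its last target. There are 200 camera calls.

### The job

Take the steel hinge pin out of its wooden block and put it down through the eyes of both swinging clamp links and into the eye of the clamp's base, until its collar lies on the upper link, then let go. The links are fanned apart, so feel for each hole and nudge the links into line with the pin instead of forcing it. Leave the other things on the bench alone.

Things in the scene. Friction and masses are not known exactly. Their poses are not given: they have to be found in the camera images.
- clamp_base: Fixed dark steel clamp base, plate 182 x 62 x 8 mm. Origin on the bench straight below the base's hole; x points along the plate from this hole to the pivot post, y across the plate, z up. Level steel links 10 mm thick swing about the post, the lower at z = 36 to 46 mm, the upper at z = 56 to 66 mm. More than 30 N from the pin damages clamp or links.
- pivot_post (a point): Top of the nut on the pivot post, 75 mm above the bench, 120 mm from the base's hole. Each link's hole is 120 mm from the post's axis. A link stays where it is left; a sideways push of about 3 N at its hole turns it, up to 18 mm to either side of the middle. With both links in the middle all three holes line up.
- base_eye (a point): Mouth of the base's hole, on top of a square lug 36 x 36 mm, 26 mm above the bench; hole open down to 8 mm above the bench. This hole and those of the links are 13.4 mm in diameter.
- upper_eye (a point): Centre of the mouth of the upper link's hole, on its top face, 66 mm above the bench, in a square head 36 x 36 mm; moves with the link. It starts up to 8 mm to either side of the base's hole. The lower link's hole, in a head 78 mm wide, starts up to 14 mm to either side of the base's hole; it is not measured and mostly hidden: feel for it with light taps, a hard press drags the link along.
- pin_grip (a point): Grip point on the loose upright steel hinge pin (80 to 170 g), in its flat-sided head, 14 mm thick along this point's y, 24 mm wide along x; z is the pin's axis, up. The head's top is 17 mm above this point and its foot 25 mm below, on a collar (24 mm across, 5 mm thick). Below the collar: round shank 12 mm in diameter, 56 mm long.
- pin_tip (a point): Centre of the lower end of the pin's shank, 86 mm below the grip point along the pin's axis; same axes. The tip is slightly tapered: 9.6 mm across at the end, full 12 mm from 4 mm up.
- pin_block: Fixed wooden block 70 x 60 x 40 mm; origin under its centre on the bench. The pin stands upright in its central bore, 34 mm deep and 13.4 mm in diameter, and its tip rests 6 mm above the bench.
- tape_roll: Bystander: roll of black tape, 92 mm across, 48 mm high; origin under its centre.
- caliper: Bystander: steel caliper lying flat, 211 x 50 x 14 mm; origin under its centre.
- wax_bar_2: Bystander: small red wax bar, 42 x 60 x 22 mm; origin under its centre.
- screw_tray: Bystander: small blue tray of screws, 50 x 76 x 30 mm; origin under its centre.
There are look-alikes about, which are no part of the job. Of the things shaped like the part that bears pin_grip, the bare steel one is meant.

How it is judged:
On the way, in this order (a step that is already met when the one before it is completed fails the run):
1. the pin is lifted out of its block (z of pin_tip in the frame of pin_block above 0.045 m), for 0.1 s.
2. the pin's tip is through the upper link's eye (z of pin_tip in the frame of clamp_base below 0.058 m and horizontal distance between pin_tip and upper_eye below 0.004 m), for 0.1 s.
At the end, for the whole second after the job is handed in: The pin stands at rest through both links with its tip in the base's eye (within 3 mm of its centre, pin within 0.08 rad of upright) and its collar on the upper link (within 2.5 mm of fully home), released (z of pin_tip in the frame of clamp_base below 0.0125 m and horizontal distance between pin_tip and clamp_base below 0.003 m and angle between pin_tip's own z axis and vertical below 0.08 rad and linear speed of pin below 0.02 m/s); the robot touches nothing.
It fails at once if the pin presses on the clamp or its links with more than 30 N (contact force between pin and clamp_base above 30 N).
It fails at once if a bystander is shifted by more than 20 mm (distance of any of tape_roll, caliper, wax_bar_2, screw_tray from where it was at the start of the episode above 0.02 m).
It also fails if it takes over 72 s, if anything falls off the work surface, if the arm or the gripper's body presses on something with over 40 N, if the wrist force passes 120 N, or if a joint passes its speed limit or range.

## Working session

There is one attempt and no reset: what is moved stays moved. The work goes in short steps, Python scripts to look and compute and a tool call to move; the robot and the scene stay as the last step left them, time stands still between calls to the robot, and variables do not carry over. Pictures are saved under pics/ and viewed, at most 10 in all, crops included, and the job is handed in when it is done.

Besides the shell and the picture viewer there is one more tool, called after "Emit:" by a JSON object that holds its "fn" and its "kwargs", one argument or row to a line. arm_command: Moves the arm, as the interface text tells. Its arguments: {"type":"object","properties":{"steps":{"type":"array","items":{"type":"object","properties":{"rot":{"type":"array","items":{"type":"number"}},"slide":{"type":"array","items":{"type":"number"}},"grip":{"type":"number"}}}},"newtons":{"type":"number"}},"required":["steps"]}

```bash
mkdir -p pics; ls; cat > h.py <<'E'
import numpy as np, cv2
from bench import sensors, eyes, order
def ray(p,uv):
    K=np.array(p["intrinsics"]);T=np.array(p["pose"])
    d=np.array([p["k1"],0,0,0,0],float)
    n=cv2.undistortPoints(np.array([[uv]],float),K,d)[0,0]
    v=T[:3,:3]@np.array([n[0],n[1],1]); return T[:3,3],v/np.linalg.norm(v)
def atz(p,uv,z):
    o,v=ray(p,uv); return o+v*(z-o[2])/v[2]
def proj(p,X):
    K=np.array(p["intrinsics"]);T=np.linalg.inv(np.array(p["pose"]))
    q=T[:3,:3]@np.array(X,float)+T[:3,3]; n=q[:2]/q[2]; n=n*(1+p["k1"]*(n@n))
    return K[:2,:2]@n+K[:2,2]
def tri(a,ua,b,ub):
    o1,v1=ray(a,ua);o2,v2=ray(b,ub)
    s=np.linalg.lstsq(np.c_[v1,-v2],o2-o1,rcond=None)[0]
    x,y=o1+s[0]*v1,o2+s[1]*v2
    return (x+y)/2,np.linalg.norm(x-y)
def save(p,n,box=None,s=1):
    im=p["pixels"][:,:,::-1]
    if box: im=im[box[1]:box[3],box[0]:box[2]]
    cv2.imwrite("pics/"+n,cv2.resize(im,None,fx=s,fy=s,interpolation=cv2.INTER_CUBIC))
E
python3 - <<'E'
from h import *
np.set_printoptions(precision=4,suppress=True)
print(sensors.read_state())
P={n:eyes.camera(n) for n in("top","side")}
for n,p in P.items():
    print(n,p["shot"],np.array(p["pose"]),p["k1"],np.array(p["intrinsics"]).tolist())
    for t in ["clamp_base","pivot_post","base_eye","upper_eye","pin_grip","pin_tip","pin_block","tape_roll","caliper","wax_bar_2","screw_tray"]:
        try: print(n,t,[(np.round(d["bbox"]).tolist(),round(d["conf"],2)) for d in eyes.look_for(t,p)][:4])
        except Exception as e: print(n,t,e)
im=np.vstack([P["top"]["pixels"],P["side"]["pixels"]])
save(P["top"],"top1.png",s=1.5);save(P["side"],"side1.png",s=1.5)
E
```

```text
pics
{'time': 0.0, 'joint_positions': array([-1.2066,  0.3329, -0.0647,  1.461 ,  0.0216,  1.3499, -0.0885]), 'joint_vel': array([-0.0004,  0.0011, -0.0017, -0.0007, -0.0014, -0.0019, -0.0003]), 'joint_torque': array([  0.0002, -62.3238,   0.0253, -38.9924,  -0.0611,   0.0393,
         0.0001]), 'ee_pos': array([0.2356, 0.5785, 0.2218]), 'eef_rot': array([ 0.1922,  0.9814, -0.0007, -0.0001]), 'ft_force': array([-0.4213, -0.4248,  0.9625]), 'torque': array([0.0206, 0.0271, 0.0055]), 'grip_force': 0.0, 'width': 0.0868877799864829}
top 1 [[-0.0101 -0.9822  0.1878  0.2234]
 [-0.9996  0.0147  0.0233  0.1501]
 [-0.0256 -0.1875 -0.9819  1.3889]
 [ 0.      0.      0.      1.    ]] -0.014040549426451197 [[467.7612515133199, 0.0, 256.04364388104307], [0.0, 467.7612515133199, 197.06704331247116], [0.0, 0.0, 1.0]]
top clamp_base [([284.0, 157.0, 316.0, 219.0], 0.95), ([212.0, 201.0, 222.0, 211.0], 0.34)]
top pivot_post [([286.0, 154.0, 317.0, 218.0], 0.78)]
top base_eye [([286.0, 157.0, 318.0, 218.0], 0.85), ([211.0, 200.0, 222.0, 211.0], 0.31)]
top upper_eye [([287.0, 160.0, 304.0, 212.0], 0.6)
[... 764 characters left out ...]
.0], 0.7), ([256.0, 213.0, 326.0, 255.0], 0.61)]
side pivot_post [([256.0, 215.0, 328.0, 255.0], 0.87)]
side base_eye [([257.0, 212.0, 324.0, 257.0], 0.62)]
side upper_eye [([258.0, 220.0, 318.0, 242.0], 0.81)]
side pin_grip [([230.0, 172.0, 238.0, 197.0], 0.71), ([194.0, 180.0, 202.0, 205.0], 0.55)]
side pin_tip [([226.0, 173.0, 241.0, 195.0], 0.69), ([194.0, 182.0, 205.0, 210.0], 0.48)]
side pin_block [([221.0, 187.0, 252.0, 215.0], 0.74), ([228.0, 175.0, 239.0, 195.0], 0.46), ([257.0, 213.0, 323.0, 258.0], 0.28)]
side tape_roll [([189.0, 208.0, 222.0, 228.0], 0.89)]
side caliper [([184.0, 170.0, 228.0, 183.0], 0.51)]
side wax_bar_2 []
side screw_tray [([342.0, 267.0, 375.0, 302.0], 0.69)]
```

View pics/top1.png

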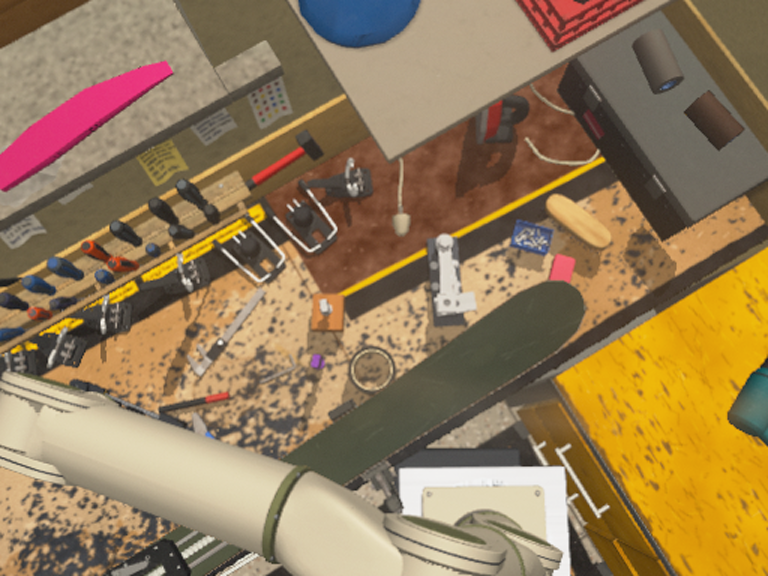

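View pics/side1.png

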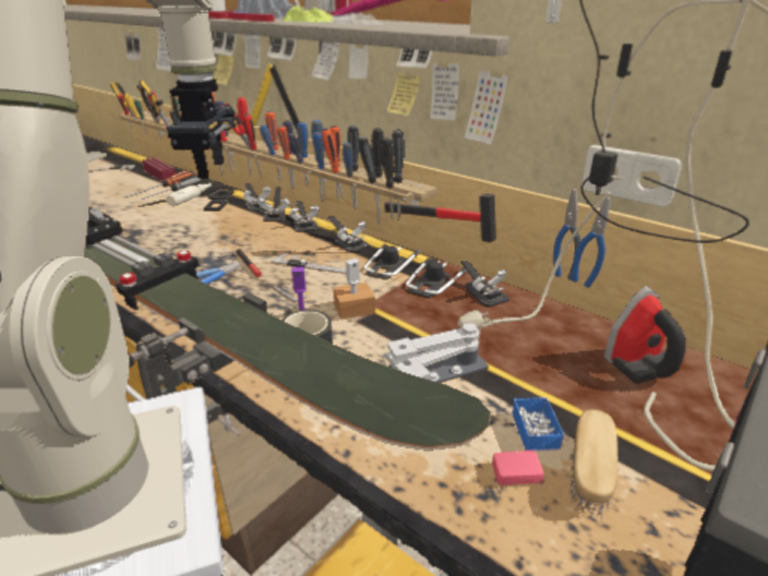

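Candidates for the pin: bare steel pin in the wooden block, top (217,206) / side (234,182), and a purple look-alike, top (211,241) / side (199,190). I choose the steel one. The clamp is at top (284–316,157–219), with the post at the upper end (297,161) and the eye at the lower end (303,202). Next is a close crop to check.

```bash
python3 - <<'E'
from h import *
T=eyes.camera("top");S=eyes.camera("side")
def c(p,b,s,w,h):
    im=p["pixels"][b[1]:b[3],b[0]:b[2],::-1]; return cv2.resize(im,(w,h),interpolation=cv2.INTER_CUBIC)
a=np.hstack([c(T,(195,180,245,230),8,400,300*4//3)[:400],c(S,(212,165,262,215),8,400,400)])
b=np.hstack([c(T,(270,150,330,222),1,333,400)[:200*2],c(S,(250,205,330,265),1,467,350)[:350].copy() if 0 else cv2.copyMakeBorder(c(S,(250,205,330,265),1,467,350),0,50,0,0,cv2.BORDER_CONSTANT)])
m=np.vstack([cv2.resize(a,(600,300)),cv2.resize(b,(600,300))])
cv2.imwrite("pics/crop1.png",m)
np.set_printoptions(precision=4,suppress=True)
print("pin", tri(T,(217,205),S,(234,174)), atz(T,(217,206),.109))
print("post", tri(T,(297,160),S,(310,218)), atz(T,(297,160),.075))
E
```

```text
pin (array([0.4488, 0.2891, 0.1087]), np.float64(0.003013840928614131)) [0.4444 0.2893 0.109 ]
post (array([0.5789, 0.0626, 0.074 ]), np.float64(0.007384221752484714)) [0.5822 0.0614 0.075 ]
```

View pics/crop1.png

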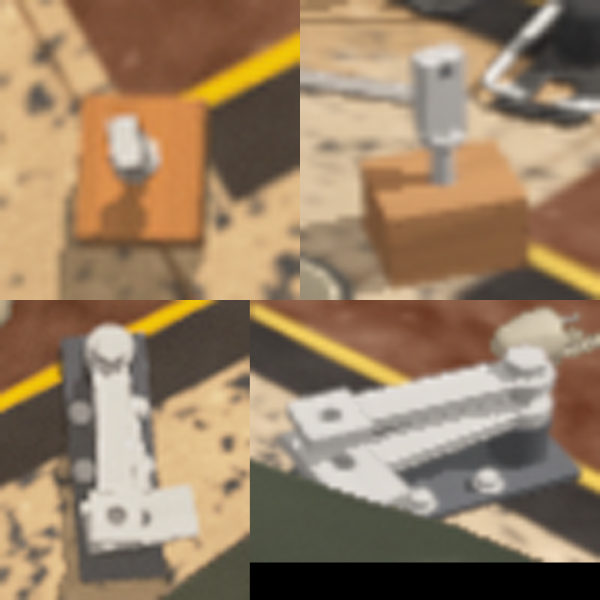

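The crop confirms the bare steel pin in the wooden block, with its head's long side roughly along world x. Upper eye is at about top (298,202) / side (269,231). The lower link's eye is partly visible at about top (305,202) / side (272,242), so the lower link is fanned to the right in the picture. Next I compute positions and the head yaw.

```bash
python3 - <<'E'
from h import *
np.set_printoptions(precision=4,suppress=True)
T=eyes.camera("top");S=eyes.camera("side")
# sub-pixel dark blobs for holes
def dark(p,c,r=3):
    g=p["pixels"].mean(2); x,y=c; w=g[y-r:y+r+1,x-r:x+r+1]; w=np.clip(np.median(w)-10-w,0,None)
    yy,xx=np.mgrid[y-r:y+r+1,x-r:x+r+1]; return np.array([(xx*w).sum(),(yy*w).sum()])/w.sum()
uT=dark(T,(298,201));uS=dark(S,(269,230));lS=dark(S,(272,242))
print(uT,uS,lS)
print("upper",tri(T,uT,S,uS),atz(T,uT,.066),atz(S,uS,.066),"lower side",atz(S,lS,.046),"lower top",atz(T,(305,202),.046))
print("post",atz(T,(296,160.5),.075),atz(S,(250+(527-250)/4.38,205+(356-300)/4.38),.075))
sc=4.16
for q in [(62,338),(82,582),(162,575),(150,335)]: print("plate",atz(T,(270+q[0]/sc-.5,150+(q[1]-300)/sc-.5),.008))
for q in [(78,97),(208,97),(203,245),(78,240)]: print("block top",atz(T,(195+q[0]/6-.5,180+q[1]/6-.5),.04))
# head yaw: silhouette fit on grey (low saturation, bright) pixels
def mask(p,b):
    im=cv2.cvtColor(p["pixels"],cv2.COLOR_RGB2HSV).astype(int); m=((im[...,1]<45)&(im[...,2]>110))
    o=np.zeros_like(m); o[b[1]:b[3],b[0]:b[2]]=m[b[1]:b[3],b[0]:b[2]]; return o
mT=mask(T,(208,195,226,213));mS=mask(S,(228,168,243,192))
for r in mT[196:212,208:226]: print("".join(".#"[int(v)] for v in r))
for r in mS[168:194,226:244]: print("".join(".#"[int(v)] for v in r))
def sil(p,x,y,yaw,dx,dy):
    k=8;o=np.zeros((384*k//1,512*k),np.uint8)
    c,s=np.cos(yaw),np.sin(yaw)
    def hull(P):
        q=np.array([proj(p,X) for X in P])+[dx+.5,dy+.5]
        cv2.fillConvexPoly(o,np.round(cv2.convexHull((q*k).astype(np.float32))).astype(np.int32),1)
    hull([(x+c*a-s*b,y+s*a+c*b,z) for a in(-.012,.012) for b in(-.007,.007) for z in(.067,.109)])
    hull([(x+.012*np.cos(t),y+.012*np.sin(t),z) for t in np.linspace(0,6.28,16) for z in(.062,.067)])
    return cv2.resize(o.astype(np.float32),(512,384),interpolation=cv2.INTER_AREA)
from scipy.optimize import minimize
for yaw in range(-30,61,10):
    f=lambda v:abs(sil(T,v[0],v[1],np.radians(yaw),0,0)-mT)[195:213,208:226].sum()+abs(sil(S,v[0],v[1],np.radians(yaw),v[2]*1000,v[3]*1000)-mS)[168:188,228:243].sum()
    r=minimize(f,[.447,.289,0,0],method="Nelder-Mead",options=dict(maxfev=60,initial_simplex=[[.447,.289,0,0],[.45,.289,0,0],[.447,.292,0,0],[.447,.289,.001,0],[.447,.289,0,.001]]))
    print(yaw,r.fun,r.x)
E
```

```text
[297.5714 201.0814] [268.0369 230.8542] [270.7459 241.1352]
upper (array([0.4632, 0.0622, 0.0642]), np.float64(8.175112368670859e-05)) [0.4628 0.0624 0.066 ] [0.4623 0.06   0.066 ] lower side [0.4634 0.0449 0.046 ] lower top [0.4634 0.0395 0.046 ]
post [0.5808 0.0643 0.075 ] [0.5819 0.0593 0.075 ]
plate [0.6055 0.0951 0.008 ]
plate [0.4247 0.0847 0.008 ]
plate [0.4289 0.0274 0.008 ]
plate [0.6066 0.0306 0.008 ]
block top [0.4877 0.3251 0.04  ]
block top [0.4867 0.2611 0.04  ]
block top [0.4135 0.2635 0.04  ]
block top [0.4168 0.3244 0.04  ]
..................
..................
..................
..................
......###.........
......####........
......####........
......#####.......
......######......
......#######.....
......#######.....
......#######.....
.......##..#......
.........#........
..................
..................
..................
..................
..................
..................
..................
......#######.....
.....########.....
.....########.....
.....#####.##.....
.....#####.##.....
.....########.....
..###########.....
..############....
..############....
.....#########....
.....#########....
.....#########....
.....#########....
......########....
......########....
......#######.....
........####......
........###.......
.........##.......
..................
..................
-30 61.1875 [0.4517 0.2957 0.0007 0.0008]
-20 55.28125 [ 0.454   0.2949 -0.0001  0.0008]
-10 54.65625 [0.4511 0.2939 0.0007 0.0005]
0 56.25 [0.4519 0.2924 0.0002 0.0006]
10 57.046875 [0.4524 0.2937 0.     0.0007]
20 56.78125 [ 0.4539  0.2929 -0.0005  0.0007]
30 53.53125 [ 0.4532  0.2932 -0.0002  0.0007]
40 51.890625 [ 0.4543  0.2932 -0.0004  0.001 ]
50 55.0625 [ 0.4539  0.2933 -0.0005  0.0011]
60 69.578125 [ 0.4546  0.2926 -0.0003  0.0005]
```

Block centre is at (0.4515, 0.2935) and the head yaw is about 12°. Moving above the pin.

Emit:
{"fn": "arm_command", "kwargs": {
  "steps": [
    {"slide":[0.027,-0.0355,-0.004],"rot":[0,0,4.25],"grip":0.7},
    {"slide":[0.027,-0.0355,-0.004],"rot":[0,0,4.25],"grip":0.7},
    {"slide":[0.027,-0.0355,-0.004],"rot":[0,0,4.25],"grip":0.7},
    {"slide":[0.027,-0.0355,-0.004],"rot":[0,0,4.25],"grip":0.7},
    {"slide":[0.027,-0.0355,-0.004],"rot":[0,0,4.25],"grip":0.7},
    {"slide":[0.027,-0.0355,-0.004],"rot":[0,0,4.25],"grip":0.7},
    {"slide":[0.027,-0.0355,-0.004],"rot":[0,0,4.25],"grip":0.7},
    {"slide":[0.027,-0.0355,-0.004],"rot":[0,0,4.25],"grip":0.7}
  ],
  "newtons": 20
}}

```text
time: 2.4
ee_pos: [0.4526, 0.2937, 0.1907]
eef_rot: [-0.104, 0.995, 0.0, 0.0]
ft_force: [0.3, 0.7, 0.4]
width: 0.0609
grip_force: 0.0
```

Emit:
{"fn": "arm_command", "kwargs": {
  "steps": [
    {"slide":[0,0,-0.01],"grip":0.7},
    {"slide":[0,0,-0.01],"grip":0.7},
    {"slide":[0,0,-0.01],"grip":0.7},
    {"slide":[0,0,-0.01],"grip":0.7},
    {"slide":[0,0,-0.01],"grip":0.7},
    {"grip":0.7},
    {"grip":0.7},
    {"grip":0.7}
  ]
}}

```text
schema error: expected keys rot, slide, grip
```

```bash
python3 - <<'E'
from h import *
np.set_printoptions(precision=4,suppress=True)
T=eyes.camera("top");S=eyes.camera("side");s=sensors.read_state()
print(s["ee_pos"],s["eef_rot"],s["width"],s["joint_positions"])
print(proj(T,s["ee_pos"]),proj(S,s["ee_pos"]))
c=lambda p,x,y,n:cv2.resize(p["pixels"][y-n:y+n,x-n:x+n,::-1],(400,400),interpolation=cv2.INTER_CUBIC)
cv2.imwrite("pics/a2.png",np.hstack([c(T,217,200,32),c(S,236,172,32)]))
E
```

```text
[0.4549 0.2898 0.1903] [-0.1004  0.9949 -0.001   0.0004] 0.06120278890506059 [-0.7393  0.1627  0.0957  1.7394 -0.0142  1.2407  1.1316]
[213.5224 196.8163] [234.4567 146.915 ]
```

View pics/a2.png

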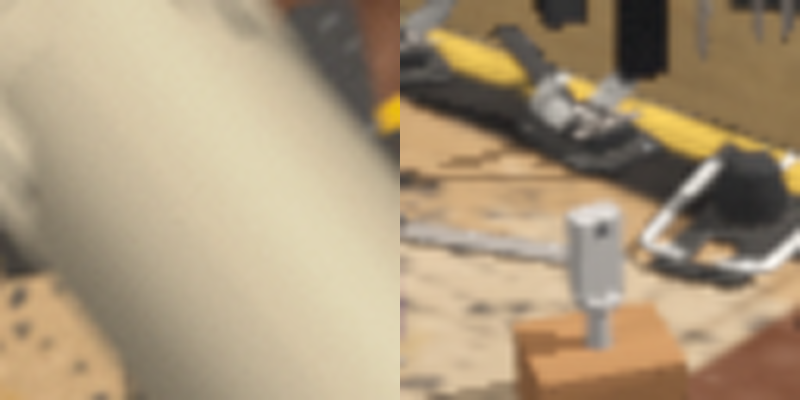

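```bash
python3 - <<'E'
from h import *
np.set_printoptions(precision=4,suppress=True)
for i in range(3):
    S=eyes.camera("side");s=sensors.read_state(); print(s["time"],s["ee_pos"],s["eef_rot"])
c=lambda p,x,y,n:cv2.resize(p["pixels"][y-n:y+n,x-n:x+n,::-1],(500,500),interpolation=cv2.INTER_CUBIC)
cv2.imwrite("pics/a3.png",c(S,236,155,40))
s=s["ee_pos"]; print(proj(S,s),proj(S,[s[0],s[1]-.035,s[2]]),proj(S,[s[0],s[1]+.035,s[2]]), proj(S,[.4515,.2935,.109]))
E
```

```text
2.55 [0.4532 0.2925 0.1905] [-0.1009  0.9949 -0.0002  0.0001]
2.6 [0.452  0.2944 0.1906] [-0.102   0.9948  0.0001 -0.    ]
2.65 [0.4514 0.2955 0.1907] [-0.103   0.9947  0.0003 -0.0001]
[232.5867 146.2016] [236.4651 151.0763] [228.9308 141.6065] [233.9218 173.1885]
```

View pics/a3.png

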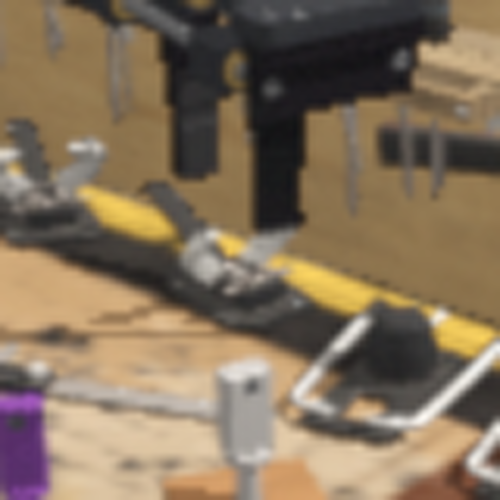

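Emit:
{"fn": "arm_command", "kwargs": {
  "steps": [
    {"slide":[0,-0.002,-0.015],"rot":[0,0,0],"grip":0.7},
    {"slide":[0,0,-0.018],"rot":[0,0,0],"grip":0.7},
    {"slide":[0,0,-0.018],"rot":[0,0,0],"grip":0.7},
    {"slide":[0,0,-0.018],"rot":[0,0,0],"grip":0.7},
    {"slide":[0,0,-0.018],"rot":[0,0,0],"grip":0.7},
    {"slide":[0,0,-0.018],"rot":[0,0,0],"grip":0.7},
    {"slide":[0,0,-0.013],"rot":[0,0,0],"grip":0.7},
    {"slide":[0,0,0],"rot":[0,0,0],"grip":0.7}
  ]
}}

```text
time: 3.65
ee_pos: [0.4513, 0.2925, 0.0715]
eef_rot: [-0.103, 0.995, -0.0, -0.001]
ft_force: [-1.3, -0.6, -0.3]
width: 0.0612
grip_force: 0.0
```

Emit:
{"fn": "arm_command", "kwargs": {
  "steps": [
    {"slide":[0,0,0],"rot":[0,0,0],"grip":0.6},
    {"slide":[0,0,0],"rot":[0,0,0],"grip":0.5},
    {"slide":[0,0,0],"rot":[0,0,0],"grip":0.4},
    {"slide":[0,0,0],"rot":[0,0,0],"grip":0.3},
    {"slide":[0,0,0],"rot":[0,0,0],"grip":0.2},
    {"slide":[0,0,0],"rot":[0,0,0],"grip":0.1},
    {"slide":[0,0,0],"rot":[0,0,0],"grip":0},
    {"slide":[0,0,0],"rot":[0,0,0],"grip":0}
  ]
}}

```text
time: 4.65
ee_pos: [0.4517, 0.293, 0.0726]
eef_rot: [-0.103, 0.995, 0.0, -0.0]
ft_force: [0.0, 1.9, -0.5]
width: 0.0138
grip_force: 19.9
```

Width 13.8 mm, so the head is gripped on its flats. Lifting.

Emit:
{"fn": "arm_command", "kwargs": {
  "steps": [
    {"slide":[0,0,0.004],"rot":[0,0,0],"grip":0},
    {"slide":[0,0,0.01],"rot":[0,0,0],"grip":0},
    {"slide":[0,0,0.016],"rot":[0,0,0],"grip":0},
    {"slide":[0,0,0.02],"rot":[0,0,0],"grip":0},
    {"slide":[0,0,0.02],"rot":[0,0,0],"grip":0},
    {"slide":[0,0,0.02],"rot":[0,0,0],"grip":0},
    {"slide":[0,0,0.02],"rot":[0,0,0],"grip":0},
    {"slide":[0,0,0.01],"rot":[0,0,0],"grip":0}
  ],
  "newtons": 40
}}

```text
time: 5.65
ee_pos: [0.4522, 0.2928, 0.1946]
eef_rot: [-0.103, 0.995, 0.0, 0.001]
ft_force: [-0.9, 0.5, -1.2]
width: 0.0133
grip_force: 39.9
```

Emit:
{"fn": "arm_command", "kwargs": {
  "steps": [
    {"slide":[0.001,-0.026,0],"rot":[0,0,0],"grip":0},
    {"slide":[0.001,-0.03,0],"rot":[0,0,0],"grip":0},
    {"slide":[0.001,-0.03,0],"rot":[0,0,0],"grip":0},
    {"slide":[0.001,-0.03,0],"rot":[0,0,0],"grip":0},
    {"slide":[0.002,-0.03,0],"rot":[0,0,0],"grip":0},
    {"slide":[0.002,-0.03,0],"rot":[0,0,0],"grip":0},
    {"slide":[0.002,-0.03,0],"rot":[0,0,0],"grip":0},
    {"slide":[0.001,-0.026,0],"rot":[0,0,0],"grip":0}
  ]
}}

```text
time: 6.65
ee_pos: [0.4625, 0.0594, 0.1928]
eef_rot: [-0.103, 0.995, -0.0, -0.0]
ft_force: [0.3, -1.0, -0.6]
width: 0.0139
grip_force: 39.9
```

Emit:
{"fn": "arm_command", "kwargs": {
  "steps": [
    {"slide":[0,0,-0.005],"rot":[0,0,0],"grip":0},
    {"slide":[0,0,-0.01],"rot":[0,0,0],"grip":0},
    {"slide":[0,0,-0.01],"rot":[0,0,0],"grip":0},
    {"slide":[0,0,-0.01],"rot":[0,0,0],"grip":0},
    {"slide":[0,0,-0.005],"rot":[0,0,0],"grip":0},
    {"slide":[0,0,0],"rot":[0,0,0],"grip":0},
    {"slide":[0,0,0],"rot":[0,0,0],"grip":0},
    {"slide":[0,0,0],"rot":[0,0,0],"grip":0}
  ]
}}

```text
time: 7.65
ee_pos: [0.463, 0.0609, 0.1529]
eef_rot: [-0.103, 0.995, 0.0, 0.0]
ft_force: [0.7, 0.7, -0.8]
width: 0.0136
grip_force: 39.9
```

```bash
python3 - <<'E'
from h import *
np.set_printoptions(precision=4,suppress=True)
T=eyes.camera("top");S=eyes.camera("side");s=sensors.read_state()
print(s["ee_pos"],s["eef_rot"],s["width"],s["ft_force"],s["joint_positions"])
c=lambda p,x,y,n:cv2.resize(p["pixels"][y-n:y+n,x-n:x+n,::-1],(400,400),interpolation=cv2.INTER_CUBIC)
e=s["ee_pos"];tip=e+[0,0,-.067]
print(proj(T,tip),proj(S,tip),proj(S,tip+[0,0,.056]))
np.save("s4.npy",S["pixels"])
cv2.imwrite("pics/a4.png",np.hstack([c(T,300,190,35),c(S,272,220,25)]))
E
```

```text
[0.4629 0.0609 0.1528] [-0.1031  0.9947  0.0001  0.0002] 0.013550023248451035 [-0.0828 -0.6126 -2.5127] [-0.5047  0.0286  0.2822  1.9685 -0.0089  1.1452  1.5585]
[298.5286 199.7928] [268.2497 223.7992] [268.598  203.6388]
```

View pics/a4.png

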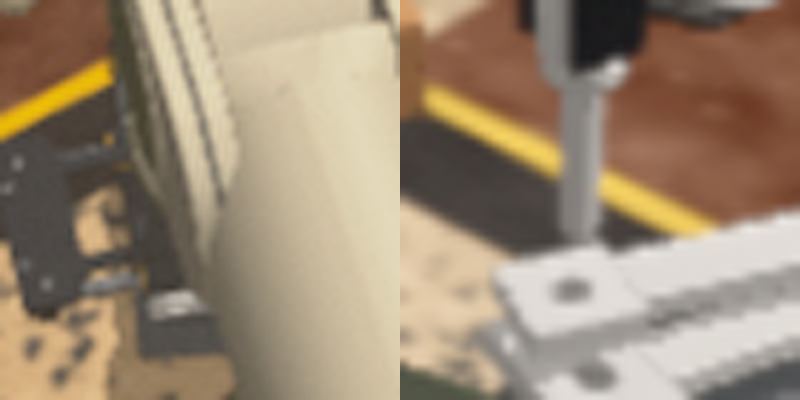

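Side view: the tip is at side px (269.1,224.0) and the upper eye at (267.9,230.9). Corrected for the visual bias, the eye is at about (0.4605, 0.061). The lower eye shows at about (271.5,241.5). Descending gently.

Emit:
{"fn": "arm_command", "kwargs": {
  "steps": [
    {"slide":[-0.001,0,-0.003],"rot":[0,0,0],"grip":0},
    {"slide":[-0.001,0,-0.004],"rot":[0,0,0],"grip":0},
    {"slide":[0,0,-0.004],"rot":[0,0,0],"grip":0},
    {"slide":[0,0,-0.004],"rot":[0,0,0],"grip":0},
    {"slide":[0,0,-0.002],"rot":[0,0,0],"grip":0},
    {"slide":[0,0,0],"rot":[0,0,0],"grip":0},
    {"slide":[0,0,0],"rot":[0,0,0],"grip":0},
    {"slide":[0,0,0],"rot":[0,0,0],"grip":0}
  ]
}}

```text
time: 8.75
ee_pos: [0.4608, 0.0609, 0.1357]
eef_rot: [-0.103, 0.995, 0.0, 0.0]
ft_force: [0.2, -0.8, -1.3]
width: 0.0135
grip_force: 39.9
```

```bash
python3 - <<'E'
from h import *
np.set_printoptions(precision=4,suppress=True)
S=eyes.camera("side");s=sensors.read_state()
e=s["ee_pos"];tip=e+[0,0,-.0666];print(e,s["ft_force"],proj(S,tip),proj(S,tip+[0,0,.030]))
g=S["pixels"].astype(int)
print("shank",[g[y,262:278].mean(1).astype(int).tolist() for y in (216,220,224)])
b=(255,215,285,250)
cv2.imwrite("pics/a5.png",cv2.resize(S["pixels"][b[1]:b[3],b[0]:b[2],::-1],None,fx=16,fy=16,interpolation=cv2.INTER_CUBIC))
E
```

```text
[0.4609 0.0609 0.1357] [-0.0432 -0.0469 -1.5066] [267.3515 229.7346] [267.5166 219.3278]
shank [[70, 84, 103, 128, 131, 129, 130, 146, 166, 174, 157, 137, 123, 114, 112, 113], [68, 70, 71, 83, 118, 127, 130, 147, 162, 122, 110, 131, 153, 167, 176, 179], [68, 66, 67, 82, 118, 126, 130, 150, 163, 123, 80, 67, 66, 66, 69, 72]]
```

View pics/a5.png

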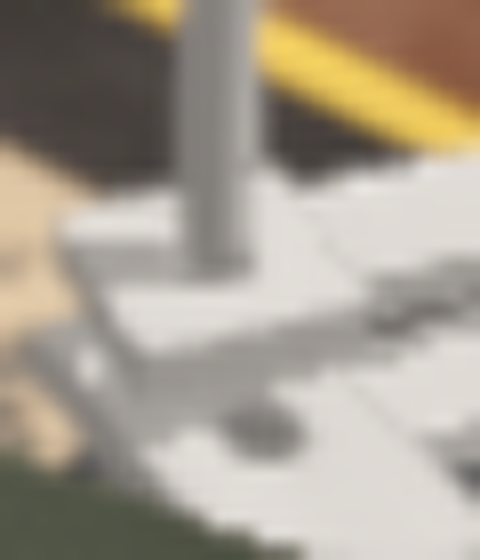

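The tip sits over the upper eye (side px (268.1,231.0) against the eye at (267.9,230.9)). The lower eye shows at (270.9,241.4). Tapping down.

Emit:
{"fn": "arm_command", "kwargs": {
  "steps": [
    {"slide":[0,0,-0.001],"rot":[0,0,0],"grip":0},
    {"slide":[0,0,-0.001],"rot":[0,0,0],"grip":0},
    {"slide":[0,0,-0.001],"rot":[0,0,0],"grip":0},
    {"slide":[0,0,-0.001],"rot":[0,0,0],"grip":0},
    {"slide":[0,0,-0.0005],"rot":[0,0,0],"grip":0},
    {"slide":[0,0,-0.0005],"rot":[0,0,0],"grip":0},
    {"slide":[0,0,0],"rot":[0,0,0],"grip":0},
    {"slide":[0,0,0],"rot":[0,0,0],"grip":0}
  ]
}}

```text
time: 9.8
ee_pos: [0.4608, 0.0609, 0.1306]
eef_rot: [-0.103, 0.995, 0.0, -0.0]
ft_force: [0.5, 0.0, -0.4]
width: 0.0136
grip_force: 39.9
```

```bash
python3 - <<'E'
from h import *
np.set_printoptions(precision=4,suppress=True)
S=eyes.camera("side")
for b in [(.75,.5),(.75,1),(.75,1.3)]:
    print("lower",atz(S,(270.9-b[0],241.4-b[1]),.046),"upper",atz(S,(267.9-b[0],230.9-b[1]),.066))
E
```

```text
lower [0.4625 0.0462 0.046 ] upper [0.461  0.0624 0.066 ]
lower [0.4632 0.048  0.046 ] upper [0.4618 0.0643 0.066 ]
lower [0.4636 0.0491 0.046 ] upper [0.4622 0.0654 0.066 ]
```

In the upper eye with no force. Going through it to just above the lower link.

Emit:
{"fn": "arm_command", "kwargs": {
  "steps": [
    {"slide":[0,0,-0.002],"rot":[0,0,0],"grip":0},
    {"slide":[0,0,-0.002],"rot":[0,0,0],"grip":0},
    {"slide":[0,0,-0.002],"rot":[0,0,0],"grip":0},
    {"slide":[0,0,-0.002],"rot":[0,0,0],"grip":0},
    {"slide":[0,0,-0.002],"rot":[0,0,0],"grip":0},
    {"slide":[0,0,-0.002],"rot":[0,0,0],"grip":0},
    {"slide":[0,0,-0.002],"rot":[0,0,0],"grip":0},
    {"slide":[0,0,0],"rot":[0,0,0],"grip":0}
  ]
}}

```text
time: 10.85
ee_pos: [0.4607, 0.0609, 0.1164]
eef_rot: [-0.103, 0.995, 0.0, -0.0]
ft_force: [1.2, 3.0, -2.1]
width: 0.0135
grip_force: 39.9
```

Emit:
{"fn": "arm_command", "kwargs": {
  "steps": [
    {"slide":[0.0005,-0.002,0],"rot":[0,0,0],"grip":0},
    {"slide":[0,-0.0025,0],"rot":[0,0,0],"grip":0},
    {"slide":[0,-0.0025,0],"rot":[0,0,0],"grip":0},
    {"slide":[0.0005,-0.0025,0],"rot":[0,0,0],"grip":0},
    {"slide":[0,-0.0025,0],"rot":[0,0,0],"grip":0},
    {"slide":[0,-0.0025,0],"rot":[0,0,0],"grip":0},
    {"slide":[0,0,0],"rot":[0,0,0],"grip":0},
    {"slide":[0,0,0],"rot":[0,0,0],"grip":0}
  ]
}}

```text
time: 11.85
ee_pos: [0.4619, 0.046, 0.1167]
eef_rot: [-0.103, 0.995, -0.0, 0.0]
ft_force: [0.6, 1.2, -0.4]
width: 0.0132
grip_force: 39.9
```

```bash
python3 - <<'E'
from h import *
np.set_printoptions(precision=4,suppress=True)
S=eyes.camera("side");s=sensors.read_state()
e=s["ee_pos"];print(e,s["ft_force"],s["torque"])
b=(250,210,290,252)
cv2.imwrite("pics/a6.png",cv2.resize(S["pixels"][b[1]:b[3],b[0]:b[2],::-1],None,fx=14,fy=14,interpolation=cv2.INTER_CUBIC))
E
```

```text
[0.4619 0.0461 0.1167] [-0.0269  1.4756 -1.8332] [ 0.3337 -0.0716  0.0139]
```

View pics/a6.png

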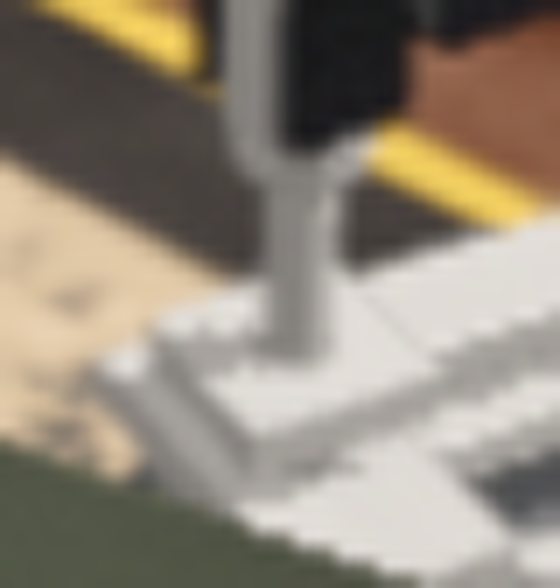

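The upper link followed the pin and now hides the lower eye. Tapping for the lower eye.

Emit:
{"fn": "arm_command", "kwargs": {
  "steps": [
    {"slide":[0,0,-0.001],"rot":[0,0,0],"grip":0},
    {"slide":[0,0,-0.001],"rot":[0,0,0],"grip":0},
    {"slide":[0,0,-0.001],"rot":[0,0,0],"grip":0},
    {"slide":[0,0,-0.001],"rot":[0,0,0],"grip":0},
    {"slide":[0,0,-0.0005],"rot":[0,0,0],"grip":0},
    {"slide":[0,0,-0.0005],"rot":[0,0,0],"grip":0},
    {"slide":[0,0,0],"rot":[0,0,0],"grip":0},
    {"slide":[0,0,0],"rot":[0,0,0],"grip":0}
  ]
}}

```text
time: 12.9
ee_pos: [0.4618, 0.0462, 0.1116]
eef_rot: [-0.103, 0.995, -0.0, 0.0]
ft_force: [0.6, -1.9, -0.7]
width: 0.0135
grip_force: 39.9
```

Emit:
{"fn": "arm_command", "kwargs": {
  "steps": [
    {"slide":[0,0,-0.0005],"rot":[0,0,0],"grip":0},
    {"slide":[0,0,-0.0005],"rot":[0,0,0],"grip":0},
    {"slide":[0,0,-0.0005],"rot":[0,0,0],"grip":0},
    {"slide":[0,0,-0.0005],"rot":[0,0,0],"grip":0},
    {"slide":[0,0,-0.0005],"rot":[0,0,0],"grip":0},
    {"slide":[0,0,-0.0005],"rot":[0,0,0],"grip":0},
    {"slide":[0,0,0],"rot":[0,0,0],"grip":0},
    {"slide":[0,0,0],"rot":[0,0,0],"grip":0}
  ]
}}

```text
time: 13.9
ee_pos: [0.4618, 0.0463, 0.1085]
eef_rot: [-0.103, 0.995, -0.0, 0.0]
ft_force: [1.6, -1.9, 3.0]
width: 0.0137
grip_force: 39.9
```

In the lower eye. Easing toward the reaction and going on to just above the base.

Emit:
{"fn": "arm_command", "kwargs": {
  "steps": [
    {"slide":[0.0005,-0.0005,0],"rot":[0,0,0],"grip":0},
    {"slide":[0,0,-0.001],"rot":[0,0,0],"grip":0},
    {"slide":[0,0,-0.001],"rot":[0,0,0],"grip":0},
    {"slide":[0,0,-0.0015],"rot":[0,0,0],"grip":0},
    {"slide":[0,0,-0.0015],"rot":[0,0,0],"grip":0},
    {"slide":[0,0,-0.0015],"rot":[0,0,0],"grip":0},
    {"slide":[0,0,-0.0015],"rot":[0,0,0],"grip":0},
    {"slide":[0,0,0],"rot":[0,0,0],"grip":0}
  ]
}}

```text
time: 14.9
ee_pos: [0.4621, 0.0459, 0.1003]
eef_rot: [-0.103, 0.995, 0.0, -0.0]
ft_force: [-0.1, 0.5, -0.6]
width: 0.0137
grip_force: 39.9
```

Emit:
{"fn": "arm_command", "kwargs": {
  "steps": [
    {"slide":[0,0,-0.002],"rot":[0,0,0],"grip":0},
    {"slide":[0,0,-0.002],"rot":[0,0,0],"grip":0},
    {"slide":[-0.0005,0.0025,0],"rot":[0,0,0],"grip":0},
    {"slide":[0,0.0025,0],"rot":[0,0,0],"grip":0},
    {"slide":[-0.0005,0.0025,0],"rot":[0,0,0],"grip":0},
    {"slide":[0,0.0025,0],"rot":[0,0,0],"grip":0},
    {"slide":[0,0,0],"rot":[0,0,0],"grip":0},
    {"slide":[0,0,0],"rot":[0,0,0],"grip":0}
  ]
}}

```text
time: 15.9
ee_pos: [0.4613, 0.0546, 0.0963]
eef_rot: [-0.103, 0.995, -0.001, -0.0]
ft_force: [0.5, -4.8, -1.4]
width: 0.0137
grip_force: 39.9
```

```bash
python3 - <<'E'
from h import *
np.set_printoptions(precision=4,suppress=True)
S=eyes.camera("side");T=eyes.camera("top");s=sensors.read_state()
e=s["ee_pos"];print(e,s["ft_force"],s["torque"])
f=lambda p,b,w,h:cv2.resize(p["pixels"][b[1]:b[3],b[0]:b[2],::-1],(w,h),interpolation=cv2.INTER_CUBIC)
cv2.imwrite("pics/a7.png",np.vstack([f(S,(250,205,330,265),720,540)]))
for n,b in [("lugtop",.026),("plate",.008)]:
    for y in (-.018,.018): print(n,proj(S,[e[0],e[1]+y,b]))
E
```

```text
[0.4613 0.0546 0.0963] [ 1.3475 -5.0744 -1.3961] [-1.422  -0.2828  0.0275]
lugtop [271.0821 250.0182]
lugtop [265.5081 241.158 ]
plate [270.945  255.8354]
plate [265.4347 246.8775]
```

View pics/a7.png

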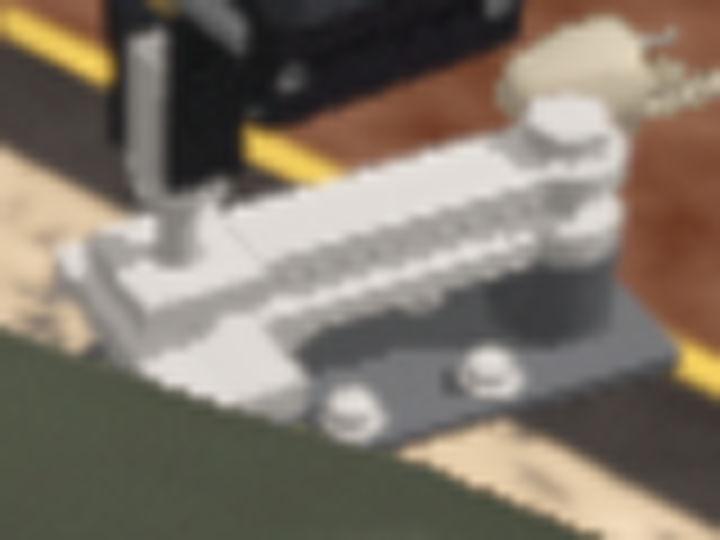

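```bash
python3 - <<'E'
from h import *
np.set_printoptions(precision=4,suppress=True)
S=eyes.camera("side")
for q,z in [((676,344),.008),((520,395),.008),((395,434),.008),((620,283),.008),((567,105),.075)]:
    print(q,atz(S,(249.5+q[0]/9-.75,204.5+q[1]/9-.9),z))
E
```

```text
(676, 344) [0.6074 0.039  0.008 ]
(520, 395) [0.5559 0.0345 0.008 ]
(395, 434) [0.5165 0.0317 0.008 ]
(620, 283) [0.6063 0.0695 0.008 ]
(567, 105) [0.5837 0.0704 0.075 ]
```

Emit:
{"fn": "arm_command", "kwargs": {
  "steps": [
    {"slide":[0,0,-0.001],"rot":[0,0,0],"grip":0},
    {"slide":[0,0,-0.001],"rot":[0,0,0],"grip":0},
    {"slide":[0,0,-0.001],"rot":[0,0,0],"grip":0},
    {"slide":[0,0,-0.0005],"rot":[0,0,0],"grip":0},
    {"slide":[0,0,-0.0005],"rot":[0,0,0],"grip":0},
    {"slide":[0,0,-0.0005],"rot":[0,0,0],"grip":0},
    {"slide":[0,0,0],"rot":[0,0,0],"grip":0},
    {"slide":[0,0,0],"rot":[0,0,0],"grip":0}
  ]
}}

```text
time: 17.05
ee_pos: [0.4612, 0.0547, 0.0921]
eef_rot: [-0.103, 0.995, -0.001, -0.0]
ft_force: [-0.5, -5.5, 2.7]
width: 0.0138
grip_force: 39.9
```

Emit:
{"fn": "arm_command", "kwargs": {
  "steps": [
    {"slide":[0,0.0005,-0.0005],"rot":[0,0,0],"grip":0},
    {"slide":[0,0.0005,0],"rot":[0,0,0],"grip":0},
    {"slide":[0,0.0005,0],"rot":[0,0,0],"grip":0},
    {"slide":[0,0.0005,0],"rot":[0,0,0],"grip":0},
    {"slide":[0,0,0],"rot":[0,0,0],"grip":0},
    {"slide":[0,0,-0.0005],"rot":[0,0,0],"grip":0},
    {"slide":[0,0,0],"rot":[0,0,0],"grip":0},
    {"slide":[0,0,0],"rot":[0,0,0],"grip":0}
  ]
}}

```text
time: 18.05
ee_pos: [0.4611, 0.0565, 0.091]
eef_rot: [-0.103, 0.995, -0.001, -0.0]
ft_force: [-0.6, -5.9, 2.6]
width: 0.0138
grip_force: 39.9
```

Emit:
{"fn": "arm_command", "kwargs": {
  "steps": [
    {"slide":[0,0,-0.0005],"rot":[0,0,0],"grip":0},
    {"slide":[0,0,-0.0005],"rot":[0,0,0],"grip":0},
    {"slide":[0,0,-0.0005],"rot":[0,0,0],"grip":0},
    {"slide":[0,0,-0.0005],"rot":[0,0,0],"grip":0},
    {"slide":[0,0,0],"rot":[0,0,0],"grip":0},
    {"slide":[0,0,0],"rot":[0,0,0],"grip":0},
    {"slide":[0,0,0],"rot":[0,0,0],"grip":0},
    {"slide":[0,0,0],"rot":[0,0,0],"grip":0}
  ]
}}

```text
time: 19.05
ee_pos: [0.4611, 0.0565, 0.089]
eef_rot: [-0.103, 0.995, -0.001, -0.0]
ft_force: [-0.6, -5.8, 3.5]
width: 0.0136
grip_force: 39.9
```

Emit:
{"fn": "arm_command", "kwargs": {
  "steps": [
    {"slide":[0,0,-0.001],"rot":[0,0,0],"grip":0},
    {"slide":[0,0,-0.001],"rot":[0,0,0],"grip":0},
    {"slide":[0,0,-0.001],"rot":[0,0,0],"grip":0},
    {"slide":[0,0,-0.001],"rot":[0,0,0],"grip":0},
    {"slide":[0,0,-0.001],"rot":[0,0,0],"grip":0},
    {"slide":[0,0,-0.001],"rot":[0,0,0],"grip":0},
    {"slide":[0,0,0],"rot":[0,0,0],"grip":0},
    {"slide":[0,0,0],"rot":[0,0,0],"grip":0}
  ]
}}

```text
time: 20.05
ee_pos: [0.4611, 0.0565, 0.0829]
eef_rot: [-0.103, 0.995, -0.001, -0.0]
ft_force: [-0.7, -6.4, 0.7]
width: 0.0137
grip_force: 39.9
```

Emit:
{"fn": "arm_command", "kwargs": {
  "steps": [
    {"slide":[0,-0.0005,-0.001],"rot":[0,0,0],"grip":0},
    {"slide":[0,-0.0005,-0.001],"rot":[0,0,0],"grip":0},
    {"slide":[0,0,-0.001],"rot":[0,0,0],"grip":0},
    {"slide":[0,0,-0.001],"rot":[0,0,0],"grip":0},
    {"slide":[0,0,-0.001],"rot":[0,0,0],"grip":0},
    {"slide":[0,0,-0.0005],"rot":[0,0,0],"grip":0},
    {"slide":[0,0,0],"rot":[0,0,0],"grip":0},
    {"slide":[0,0,0],"rot":[0,0,0],"grip":0}
  ]
}}

```text
time: 21.05
ee_pos: [0.4611, 0.0564, 0.0774]
eef_rot: [-0.103, 0.995, -0.0, -0.0]
ft_force: [-1.0, -5.1, 2.0]
width: 0.0135
grip_force: 39.9
```

Emit:
{"fn": "arm_command", "kwargs": {
  "steps": [
    {"slide":[0,0,-0.0005],"rot":[0,0,0],"grip":0},
    {"slide":[0,-0.0005,-0.0005],"rot":[0,0,0],"grip":0},
    {"slide":[0,-0.0005,0],"rot":[0,0,0],"grip":0},
    {"slide":[0,0,-0.0005],"rot":[0,0,0],"grip":0},
    {"slide":[0,0,0],"rot":[0,0,0],"grip":0},
    {"slide":[0,0,0],"rot":[0,0,0],"grip":0},
    {"slide":[0,0,0],"rot":[0,0,0],"grip":0},
    {"slide":[0,0,0],"rot":[0,0,0],"grip":0}
  ]
}}

```text
time: 22.05
ee_pos: [0.4612, 0.0563, 0.0764]
eef_rot: [-0.103, 0.995, 0.0, -0.0]
ft_force: [-5.3, -2.3, 8.6]
width: 0.014
grip_force: 39.9
```

The collar is seated (Fz rises). Releasing and lifting.

Emit:
{"fn": "arm_command", "kwargs": {
  "steps": [
    {"slide":[0,0,0.0005],"rot":[0,0,0],"grip":0.2},
    {"slide":[0,0,0],"rot":[0,0,0],"grip":0.3},
    {"slide":[0,0,0],"rot":[0,0,0],"grip":0.4},
    {"slide":[0,0,0],"rot":[0,0,0],"grip":0.5},
    {"slide":[0,0,0],"rot":[0,0,0],"grip":0.5},
    {"slide":[0,0,0.01],"rot":[0,0,0],"grip":0.5},
    {"slide":[0,0,0.02],"rot":[0,0,0],"grip":0.5},
    {"slide":[0,0,0.03],"rot":[0,0,0],"grip":0.5}
  ]
}}

```text
time: 23.05
ee_pos: [0.4609, 0.0557, 0.1374]
eef_rot: [-0.103, 0.995, -0.0, -0.001]
ft_force: [0.7, 0.4, 0.4]
width: 0.0436
grip_force: 0.0
```

Emit:
{"fn": "arm_command", "kwargs": {
  "steps": [
    {"slide":[0,0,0.03],"rot":[0,0,0],"grip":0.5},
    {"slide":[0,0,0.03],"rot":[0,0,0],"grip":0.5},
    {"slide":[0,0.02,0.02],"rot":[0,0,0],"grip":0.5},
    {"slide":[0,0.03,0],"rot":[0,0,0],"grip":0.5},
    {"slide":[0,0.03,0],"rot":[0,0,0],"grip":0.5},
    {"slide":[0,0.02,0],"rot":[0,0,0],"grip":0.5},
    {"slide":[0,0,0],"rot":[0,0,0],"grip":0.5},
    {"slide":[0,0,0],"rot":[0,0,0],"grip":0.5}
  ]
}}

```text
time: 24.05
ee_pos: [0.4614, 0.1547, 0.2166]
eef_rot: [-0.103, 0.995, -0.0, -0.0]
ft_force: [1.0, 0.6, -0.2]
width: 0.0433
grip_force: 0.0
```

```bash
python3 - <<'E'
from h import *
S=eyes.camera("side");s=sensors.read_state();print(s["ee_pos"],s["width"],s["ft_force"])
f=lambda p,b,w,h:cv2.resize(p["pixels"][b[1]:b[3],b[0]:b[2],::-1],(w,h),interpolation=cv2.INTER_CUBIC)
cv2.imwrite("pics/a8.png",f(S,(245,190,325,260),640,560))
print(proj(S,[.4612,.0563,.066]),proj(S,[.4612,.0563,.113]))
E
```

```text
[0.46146112 0.1545598  0.21665989] 0.043383878645962506 [ 0.31848518 -0.58404254  0.60656284]
[268.19055893 231.83960773] [268.47770445 215.38227413]
```

View pics/a8.png

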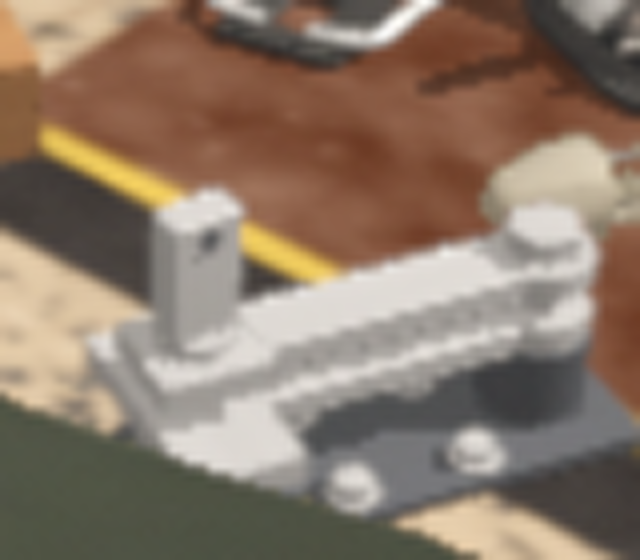

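The pin stands upright with its collar flat on the upper link, collar at about crop (200,350), and the gripper is clear. Handing in.

```bash
python3 -c "
from bench import order
print(order.close_job())"
```

```text
the job is handed in; nothing more can be done
None
```

The steel hinge pin stands through both link eyes and in the base eye with its collar on the upper link, released, and the job was handed in at about 24 s; no verdict came back.

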